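# Throw the toggle clamp with the extension bar

### The arm

A 6-joint arm with a two-finger parallel gripper is mounted at the origin on a cart in front of the work surface, level with it; the furniture and walls round the work are solid. World frame = base frame: x ahead of the robot, y to its left, z up, the work surface at z = 0. Lengths are in m, angles in rad, forces in N, time in s.
With the tool pointing down it reaches from about 0.35 to 0.775 m from the base axis. Payload 7.3 kg.
Tool frame: the origin (TCP) lies at the very end of the fingers, on their centre line; the grasp point (between the pads) lies 19 mm behind it; z points along the fingers, y is the line along which they close (so a half turn about z gives the same grasp; the last joint's range is limited). The gripper opens to 92 mm and grips with 3 to 60 N. Pads are 19 mm wide; open, the fingers measure 130 mm over their backs; the gripper's body (75 mm by 190 mm) begins 47 mm behind the grasp point.
Start: joints at [-1.46, 0.342, 1.524, -0, 1.275, -0.146], TCP at [0.133, -0.508, 0.227] pointing down, gripper open.
Joint ranges: [-2.53, 2.53], [-0.77, 2.02], [0.04, 2.7], [-1, 4.14], [0.28, 2.66], [-3.11, 3.11]. Speed limits (rad/s): [2.57, 2.57, 3.14, 3.14, 3.14, 3.14].

### API

Orientations are given as [roll, pitch, yaw] about the fixed x, y, z axes, in that order (R = Rz(yaw) Ry(pitch) Rx(roll)).
In Python, from cell import robot gives the robot as it stands.
- The arm moves only by the tool apply_moves, never from a script. Its argument "motion" is text: rows parted by semicolons, each of 7 numbers parted by spaces: the opening in per cent of the stroke, from 0 (shut) to 100 (fully open), then the shift along the tool's x, y, z in cm, then the turn, a rotation vector about the tool's x, y, z in rad. A call has 1 to 20 rows; each row shifts and turns the commanded pose from where the row before left it, along the tool's axes as they then stand; what a row does not reach is not made up. A row lasts 1/8 s, in which the tool goes at most 62.5 mm and 10.7 degrees, less where a joint would pass 70% of its speed; a pose out of reach is approached as far as the arm can. A call with a gripper value outside its range is refused whole. The fingers move at their own pace and stop on an object; "force" is the grip in N (left out, the last holds). Time passes only in rows, so rows that do not move let the fingers close. It gives the time, the measured TCP pose, the force, the opening and the grip force at its end, in the units of the state.
- robot.observe(): the state, without advancing time (a new reading comes with each control period).
- robot.read_camera(name): name is "side" or "top"; returns a dict with "img" (384x512x3 uint8, red, green, blue), "fovy" (degrees; the focal length in pixels is half the picture's height over the tangent of half this angle, whatever the lens; pixels are square), "cx", "cy" (the principal point, pixels), "R" (3x3) and "t" (3): a world point X has camera coordinates R X + t. Camera axes: x right, y down, z forward; pixel columns grow to the right and rows downward; lengths in m; the calibration is good to about 2 mm. A picture is of the moment at which its call begins. There is no depth.
- robot.hand_in(): hands the job in; it is judged then, once.
Trained networks look in a picture, given as the dict that the camera call returned (one of the last four; its "shot" number tells which), for a name from the list of things; names that differ only in an ending like _2 or _b are one class to them, and where a whole thing is asked for, a point or a joint stands for the part that bears it (a point fixed in the world has none). Each returns a list of dicts, best first, with "score" (0 to 1); they miss things now and then, are a little off and sometimes report something else, mostly with a low value. They report only what shows in the picture. A call takes as long as a camera call. They do not tell look-alikes from the thing itself.
- robot.search_frame(target, picture): "centre" ([x, y, z] in m, in world coordinates, good to about 4 mm: the middle of the surface that is visible of it).
- robot.trace(target, picture): "pixels" (384x512 bool, what is visible of it).
The state is a dict: "time": time; "qpos": joint angles; "qvel": joint speeds; "joint_efforts": joint torques, N m; "tool_pos": TCP position; "tool_rot": TCP orientation; "contact_force": force on the tool from outside, world axes, zero at the start; "torque": the same for the moment, N m; "opening": finger opening in m; "grip_force": force on a finger pad.
Only numpy, scipy, OpenCV 4.12 (cv2) and the standard library are available. Lean on these libraries where they do the work, as an engineer would, in place of code of your own. Each camera call takes 0.05 s, during which the arm holds its last target. There are 200 camera calls.

### The job

A film applicator stands in the clamping cradle on the bench and its toggle clamp is still open. Pick up the extension bar with the socket trough, set the trough down over the clamp's short lever and swing the lever past its dead point until it rests at its locked stop; then lift the bar off and lay it flat, right way up, on the bare worktop. Move the lever only with the bar, never with the fingers, and leave the other loose things where they are.

Things in the scene. Friction and masses are not known exactly. Their poses are not given: they have to be found in the camera images.
- bar: Extension bar 184 mm long, 0.25 kg, lying with its trough downward. Origin: on its underside, below the middle of the grip; x along the bar to the socket end, y across, z up. Grip: black ribbed block 90 mm long (x -45 to 45), 22 mm wide, 32 mm high, taken across its width from above. Then a 16 mm wide steel neck and, from x = 70 to 136 mm, the steel socket.
- bar_socket (a point): Middle of the socket, on the underside of its roof: 103 mm ahead of the bar's origin along x, 20 mm above the bar's underside; axes as the bar. The socket is a straight trough 66 mm long, open below and at its far end, 20 mm wide inside below its 6 mm roof, flaring to about 34 mm inside (41 mm outside) at its lower edge.
- lever_stub (a point): Top of the clamp's lever, 45 mm from the pivot: a level round steel rod, 12 mm thick, top at z = 46 mm, ending 72 mm from the pivot. x points outward along the rod, roughly to the robot. Bar seated: bar_socket on this point (within 12 mm along the rod), bar's x pointing to the pivot, bar's underside at z = 26 mm, grip's middle 148 mm from the pivot. Clamp parts it swings over are under 27 mm.
- lever_pivot (a point): Vertical pivot axis of the lever (post 16 mm thick), at the lever's top, z = 46 mm. Fixed to the bolted base, a 10 mm thick dark steel plate 120 x 205 mm; y points along the plunger to the film applicator, a steel frame 100 x 32 x 26 mm between the plunger and a 38 mm high back stop, centred 129 mm from the pivot.
- lever (a joint): Lever angle about the pivot, rad. 0 = open, as found, pointing to the robot and its left; grows anticlockwise seen from above, swinging to the robot's right. A sprung plunger resists with up to about 2 N m (14 N at the bar's grip) and drives the lever back to 0 if let go early; dead point at 0.96; beyond it the lever snaps by itself to its locked stop at 1.13 and stays.
- screwdriver: Bystander: small slotted screwdriver, 171 mm long, 17 mm thick, lying. Leave alone.
- marker: Bystander: marker pen, 137 mm long, 14 mm thick, lying. Leave alone.
- jar: Bystander: clear sample jar with white cap, 33 mm wide, 55 mm high, standing. Leave alone.
- timer: Bystander: flat white lab timer, 64 x 64 x 20 mm. Leave alone.
There are look-alikes about, which are no part of the job. Of the things that look like the bar, the larger one is meant.

How it is judged:
On the way, in this order (a step that is already met when the one before it is completed fails the run):
1. the bar's socket is seated over the open lever (socket middle within 30 mm of the point on the lever) (distance between bar_socket and lever_stub below 0.03 m and value of joint lever below 0.5 rad), for 0.1 s.
2. the lever is past its dead point with the bar still on it (value of joint lever above 1.02 rad and distance between bar_socket and lever_stub below 0.04 m), for 0.1 s.
At the end, for the whole second after the job is handed in: The lever stands at its locked stop (joint above 1.07 rad) and the bar lies at rest, right way up and flat (tilt under 0.12 rad), directly on the worktop (underside less than 6 mm above it), anywhere off the clamp (value of joint lever above 1.07 rad and height (world z) of bar below 0.006 m and angle between bar's own z axis and vertical below 0.12 rad and linear speed of bar below 0.02 m/s); the robot touches nothing.
It fails at once if the fingers or the arm push the clamp's lever themselves (more than 3 N) (contact force between any of the fingers, the arm and lever above 3 N).
It fails at once if a bystander is moved by more than 30 mm (distance of any of screwdriver, marker, jar, timer from where it was at the start of the episode above 0.03 m).
It also fails if it takes over 59 s, if anything falls off the work surface, if the arm or the gripper's body presses on something with over 40 N, if the wrist force passes 120 N, or if a joint passes its speed limit or range.

## Working session

There is one attempt and no reset: what is moved stays moved. The work goes in short steps, Python scripts to look and compute and a tool call to move; the robot and the scene stay as the last step left them, time stands still between calls to the robot, and variables do not carry over. Pictures are saved under pics/ and viewed, at most 10 in all, crops included, and the job is handed in when it is done.

Besides the shell and the picture viewer there is one more tool, called after "Emit:" as name(argument=value, ...), one argument or row to a line, values as JSON. apply_moves: Moves the arm, as the interface text tells. Its arguments: {"type":"object","properties":{"motion":{"type":"string"},"force":{"type":"number"}},"required":["motion"]}

```bash
mkdir -p pics; cat > h.py <<'E'
import numpy as np, cv2
from cell import robot
def K(p):
    f=p["img"].shape[0]/2/np.tan(np.radians(p["fovy"])/2); return f,p["cx"],p["cy"]
def proj(p,X):
    f,cx,cy=K(p); c=np.asarray(p["R"])@np.asarray(X)+np.asarray(p["t"]); return np.array([f*c[0]/c[2]+cx,f*c[1]/c[2]+cy])
def ray(p,uv,z):
    f,cx,cy=K(p); R=np.asarray(p["R"]); C=-R.T@np.asarray(p["t"]); d=R.T@np.array([(uv[0]-cx)/f,(uv[1]-cy)/f,1]); return C+d*(z-C[2])/d[2]
E
python3 - <<'E'
from h import *
o=[]
for n in("top","side"):
    p=robot.read_camera(n); R=np.asarray(p["R"]); print(n,p["fovy"],p["cx"],p["cy"],np.round(-R.T@p["t"],3),np.round(R[2],2))
    o.append(p["img"])
    for t in("bar","bar_socket","lever_stub","lever_pivot","lever","screwdriver","marker","jar","timer"):
        try:
            for r in robot.search_frame(t,p)[:4]: print(t,round(r["score"],2),np.round(r["centre"],3),np.round(proj(p,r["centre"])))
        except Exception as e: print(t,e)
    cv2.imwrite(f"pics/{n}1.png",cv2.resize(p["img"][:,:,::-1],(800,600)))
s=robot.observe(); print(s["tool_pos"],s["tool_rot"],s["opening"])
E
```

```text
top 57.78541920224554 255.7900620922059 188.58922310677315 [ 0.429 -0.003  1.122] [ 0.12  0.02 -0.99]
bar 0.56 [ 0.55  -0.276  0.027] [348. 190.]
bar 0.51 [0.391 0.175 0.016] [207. 244.]
bar_socket 0.77 [ 0.546 -0.277  0.026] [349. 191.]
bar_socket 0.77 [0.389 0.173 0.017] [207. 245.]
lever_stub 0.59 [ 0.603 -0.043  0.044] [274. 175.]
lever_pivot 0.68 [0.615 0.01  0.008] [257. 173.]
lever 0.67 [ 0.601 -0.048  0.045] [276. 175.]
screwdriver 0.65 [0.483 0.326 0.013] [159. 216.]
marker 0.45 [0.398 0.417 0.008] [131. 243.]
jar 0.49 [ 0.687 -0.383  0.061] [383. 144.]
timer 0.86 [0.704 0.261 0.019] [180. 147.]
side 50.132284737824854 257.50420468342037 193.57827646945395 [ 0.487 -1.2    1.112] [ 0.02  0.75 -0.67]
bar 0.66 [ 0.537 -0.289  0.026] [263. 253.]
bar 0.56 [0.381 0.162 0.022] [223. 171.]
bar_socket 0.76 [ 0.537 -0.286  0.029] [263. 251.]
bar_socket 0.67 [0.371 0.161 0.019] [220. 172.]
lever_stub 0.7 [0.614 0.001 0.011] [280. 199.]
lever_stub 0.57 [ 0.609 -0.055  0.043] [280. 202.]
lever_pivot 0.57 [ 0.615 -0.002  0.011] [280. 199.]
lever 0.49 [ 0.613 -0.055  0.038] [281. 203.]
lever 0.18 [ 0.613 -0.001  0.013] [280. 199.]
screwdriver 0.52 [0.484 0.325 0.016] [247. 150.]
jar 0.69 [ 0.687 -0.396  0.049] [311. 274.]
jar 0.36 [ 0.539 -0.285  0.031] [264. 251.]
timer 0.57 [0.699 0.25  0.015] [296. 160.]
timer 0.39 [ 0.534 -0.29   0.03 ] [262. 252.]
[ 0.13335656 -0.50778183  0.22671507] [ 3.14155606e+00 -2.28303225e-06  2.56755430e-01] 0.09212789614390819
```

View pics/top1.png

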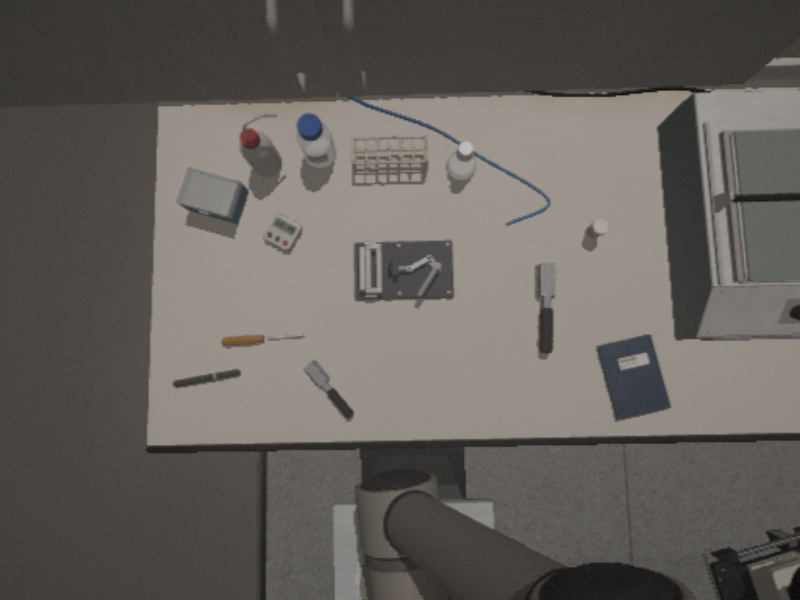

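View pics/side1.png

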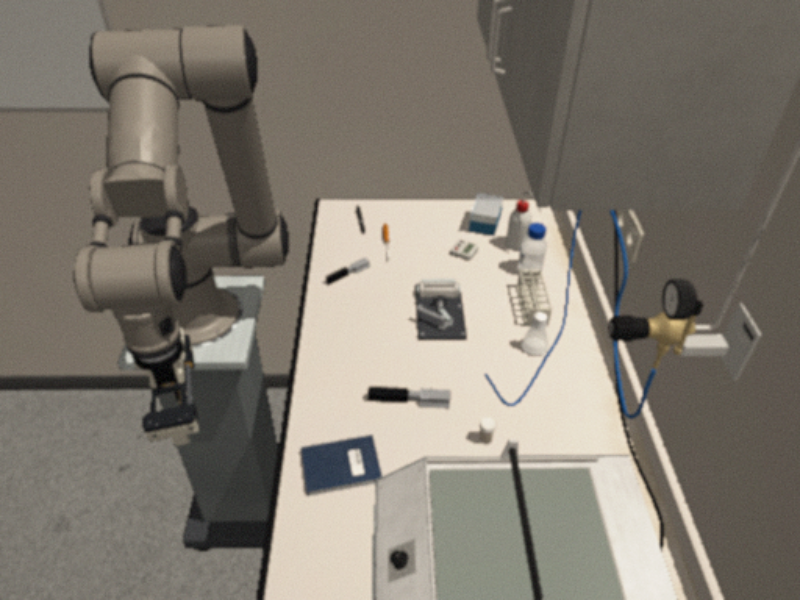

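The top view shows the larger bar right of centre (socket at (547,278), grip at (546,330)), with the look-alike at (330,388). The clamp pivot is near (436,266) and the lever points down-left to (420,303). The side view agrees, with the bar at (410,395).

```bash
python3 - <<'E'
from h import *
tiles=[]
P={}
for n in("top","side"):
    p=robot.read_camera(n);P[n]=p
    for r in robot.trace("bar",p):
        m=r["pixels"]; ys,xs=np.nonzero(m)
        if len(xs)==0 or abs(xs.mean()-(348 if n=="top" else 263))>25: continue
        g=p["img"].mean(2); d=m&(g<70); s=m&(g>=90)
        for nm,mm,z in(("all",m,.02),("grip",d,.025),("sock",s,.025)):
            yy,xx=np.nonzero(mm); 
            W=np.array([ray(p,(x,y),z)[:2] for x,y in zip(xx,yy)])
            c,sz,a=cv2.minAreaRect(W.astype(np.float32)*1000)
            w=W-W.mean(0); v=np.linalg.svd(w,full_matrices=False)[2][0]
            print(n,round(r["score"],2),nm,len(xx),"mean",np.round(W.mean(0),4),"rect",np.round(c,1),np.round(sz,1),"dir",round(float(np.arctan2(v[1],v[0])),3),np.round(W.min(0),3),np.round(W.max(0),3))
    for t in("lever","lever_pivot"):
        for r in robot.trace(t,p)[:1]:
            yy,xx=np.nonzero(r["pixels"]); print(n,t,len(xx),xx.min(),xx.max(),yy.min(),yy.max())
def crop(p,x,y,w,h,k): return cv2.resize(p["img"][y:y+h,x:x+w,::-1],None,fx=k,fy=k,interpolation=cv2.INTER_CUBIC)
a=crop(P["top"],222,148,72,50,5);b=crop(P["side"],250,170,72,50,5)
c=crop(P["top"],330,160,72,70,5);d=crop(P["side"],225,230,72,70,5)
cv2.imwrite("pics/c1.png",np.vstack([np.hstack([a,b]),np.hstack([c,d])]))
E
```

```text
top 0.79 all 582 mean [ 0.5372 -0.2776] rect [ 530.2 -277. ] [ 41.3 178.8] dir 3.107 [ 0.441 -0.302] [ 0.62  -0.258]
top 0.79 grip 260 mean [ 0.4903 -0.2741] rect [ 526.1 -277. ] [ 25.1 170.9] dir 3.127 [ 0.441 -0.289] [ 0.612 -0.26 ]
top 0.79 sock 264 mean [ 0.5782 -0.2804] rect [ 534.3 -276. ] [ 41.1 168.9] dir 3.13 [ 0.451 -0.301] [ 0.619 -0.257]
top lever 47 269 281 167 187
top lever_pivot 2304 226 289 154 191
side 0.66 all 475 mean [ 0.5328 -0.2849] rect [ 529.9 -285.4] [ 47.4 179.6] dir -0.097 [ 0.441 -0.313] [ 0.62  -0.257]
side 0.66 grip 199 mean [ 0.4854 -0.2854] rect [ 485.9 -284.3] [35.5 88.8] dir -0.119 [ 0.441 -0.302] [ 0.53  -0.266]
side 0.66 sock 235 mean [ 0.5695 -0.2908] rect [ 529.7 -289.6] [ 47.2 178.7] dir -0.138 [ 0.441 -0.317] [ 0.619 -0.262]
side 0.65 all 1135 mean [ 0.6179 -0.0044] rect [618.8   2.9] [229.8 118.8] dir -1.596 [ 0.559 -0.112] [0.678 0.118]
side 0.65 grip 466 mean [ 0.6166 -0.0458] rect [615.3 -31.5] [110.9 160.9] dir -1.595 [ 0.56  -0.112] [0.671 0.049]
side 0.65 sock 515 mean [0.62   0.0277] rect [618.2  -2.6] [228.7 118.3] dir -1.569 [ 0.559 -0.117] [0.677 0.112]
side lever_pivot 1170 266 298 178 218
```

View pics/c1.png

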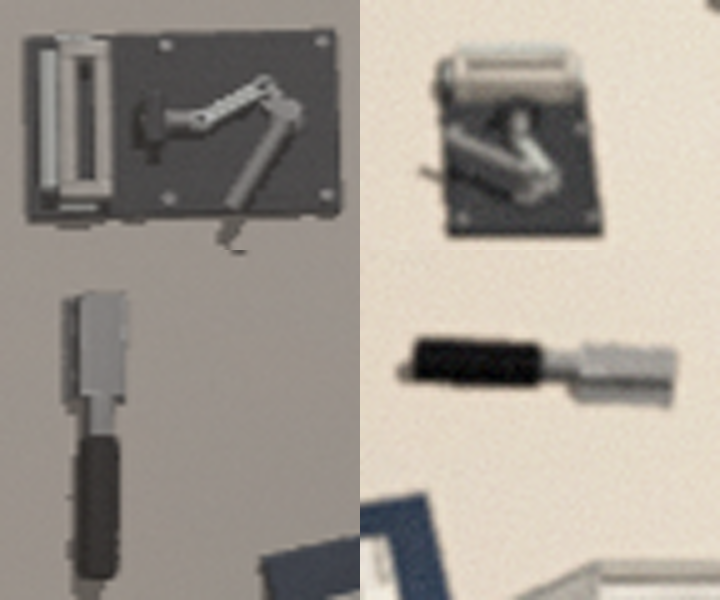

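The crop confirms the clamp: pivot at crop (287,108) in the top view and (547,180) in the side view, lever tip at (234,203) and (450,132). I'll triangulate these and fit a bar model to both masks.

```bash
cat > fit.py <<'E'
from h import *
from scipy.optimize import minimize
def rect(x0,x1,w,z): return [(x,s*w/2,z) for x in(x0,x1) for s in(-1,1)]
PARTS=[rect(-.045,.045,.022,.003)+rect(-.045,.045,.022,.032),rect(.045,.07,.016,.012)+rect(.045,.07,.016,.026),
 rect(.07,.136,.041,0)+rect(.07,.136,.026,.014)+rect(.07,.136,.026,.026)]
def sil(p,q,S=4):
    im=np.zeros((384*S,512*S),np.uint8); c,s=np.cos(q[2]),np.sin(q[2]); z=q[3] if len(q)>3 else 0
    for P in PARTS:
        uv=np.array([proj(p,(q[0]+c*a-s*b,q[1]+s*a+c*b,h+z)) for a,b,h in P])
        cv2.fillConvexPoly(im,cv2.convexHull(np.round((uv+.5)*S).astype(np.int32)),255)
    return cv2.resize(im,(512,384),interpolation=cv2.INTER_AREA)/255.
def fit(ms,q0,step=(.01,.01,.08)):
    f=lambda q:sum(np.abs(sil(p,q)-m).sum() for p,m in ms)
    q0=np.array(q0); best=None
    for k in range(3):
        r=minimize(f,q0,method="Nelder-Mead",options=dict(initial_simplex=[q0]+[q0+np.eye(len(q0))[i]*step[i]*(-1)**k for i in range(len(q0))],xatol=1e-4,fatol=.1)); q0=r.x
    return r.x,r.fun,[m.sum() for _,m in ms]
E
python3 - <<'E'
from fit import *
def tri(a,b,pa,pb):
    A=[]
    for p,uv in((pa,a),(pb,b)):
        f,cx,cy=K(p);M=np.array([[f,0,cx],[0,f,cy],[0,0,1]])@np.c_[p["R"],p["t"]]; A.append(M)
    X=cv2.triangulatePoints(A[0],A[1],np.array(a,float),np.array(b,float)).ravel(); return X[:3]/X[3]
P={n:robot.read_camera(n) for n in("top","side")}
print("pivot",np.round(tri((279.4,169.6),(287.4,206),P["top"],P["side"]),4),ray(P["top"],(279.4,169.6),.046),ray(P["side"],(287.4,206),.046))
print("tip",np.round(tri((268.8,188.6),(268,196.4),P["top"],P["side"]),4),ray(P["top"],(268.8,188.6),.042),ray(P["side"],(268,196.4),.042))
for c in((25,38),(338,30),(342,212),(27,218)):
    print("plate",np.round(ray(P["top"],(222+c[0]/5,148+c[1]/5),.01),4))
print("appl",np.round(ray(P["top"],(222+84/5,148+118/5),.036),4))
ms=[]
for n,u in(("top",348),("side",263)):
    for r in robot.trace("bar",P[n]):
        m=r["pixels"]
        if m.any() and abs(np.nonzero(m)[1].mean()-u)<8: ms.append((P[n],m.astype(float)));break
for s in(ms,ms[:1],ms[1:]): print(fit(s,[.49,-.278,-.03]))
E
```

```text
pivot [ 0.6313 -0.0603  0.0264] [ 0.61810955 -0.05950779  0.046     ] [ 0.63548281 -0.0794353   0.046     ]
tip [ 0.5622 -0.0246  0.0455] [ 0.5594176  -0.02484421  0.042     ] [ 0.56476933 -0.02042881  0.042     ]
plate [0.675 0.108 0.01 ]
plate [ 0.6751 -0.0961  0.01  ]
plate [ 0.5558 -0.0947  0.01  ]
plate [0.5567 0.1081 0.01  ]
appl [0.6166 0.0686 0.036 ]
(array([ 0.48609961, -0.27650961, -0.06045313]), np.float64(123.12156862745098), [np.float64(562.0), np.float64(554.0)])
(array([ 0.48534742, -0.27588302, -0.06567925]), np.float64(41.882352941176464), [np.float64(562.0)])
(array([ 0.48595106, -0.27854768, -0.06296034]), np.float64(65.07450980392156), [np.float64(554.0)])
```

Emit:
apply_moves(
  motion="100 0 0 0 0 0 0.16; 100 0 0 0 0 0 0.16; 100 4.2 -3.15 1 0 0 0; 100 4.2 -3.15 1 0 0 0; 100 4.2 -3.15 1 0 0 0; 100 4.2 -3.15 1 0 0 0; 100 4.2 -3.15 1 0 0 0; 100 4.2 -3.15 1 0 0 0; 100 4.2 -3.15 1 0 0 0; 100 4.2 -3.15 1 0 0 0; 100 0 0 0 0 0 0; 100 0 0 0 0 0 0",
  force=50,
)

```text
time: 3.1
tool_pos: [0.4844, -0.2775, 0.1466]
tool_rot: [3.141, 0.001, -0.062]
contact_force: [-0.9, 0.1, 0.5]
opening: 0.092
grip_force: 0.0
```

Emit:
apply_moves(
  motion="100 0.1 0 5 0 0 0; 100 0 0 5 0 0 0; 100 0 0 3 0 0 0; 100 0 0 1.1 0 0 0; 100 0 0 0 0 0 0; 0 0 0 0 0 0 0; 0 0 0 0 0 0 0; 0 0 0 0 0 0 0; 0 0 0 0 0 0 0; 0 0 0 0 0 0 0; 0 0 0 0 0 0 0; 0 0 0 0 0 0 0; 0 0 0 0 0 0 0",
  force=50,
)

```text
time: 4.72
tool_pos: [0.4856, -0.2776, 0.0057]
tool_rot: [3.142, 0.0, -0.063]
contact_force: [-0.4, -0.2, 0.3]
opening: 0.0216
grip_force: 50.0
```

Emit:
apply_moves(
  motion="0 0 0 -4 0 0 0; 0 0 0 -4 0 0 0; 0 0 0 -3 0 0 0; 0 -0.2 -4.9 0 0 0 0; 0 -0.2 -4.9 0 0 0 0; 0 -0.2 -4.9 0 0 0 0; 0 -0.2 -4.9 0 0 0 0; 0 -0.2 -4.9 0 0 0 0; 0 -0.3 -4.9 0 0 0 0; 0 0 0 0 0 0 0.16; 0 0 0 0 0 0 0.16; 0 0 0 0 0 0 0.16; 0 0 0 0 0 0 0; 0 0 0 0 0 0 0",
)

```text
time: 6.48
tool_pos: [0.491, 0.0166, 0.1155]
tool_rot: [3.141, 0.0, -0.54]
contact_force: [0.3, -0.6, -1.8]
opening: 0.0217
grip_force: 50.0
```

```bash
python3 - <<'E'
from fit import *
s=robot.observe(); print(s["tool_pos"],s["tool_rot"])
P={n:robot.read_camera(n) for n in("top","side")}
out=[]
for n in P:
    p=P[n]
    x,y=np.round(proj(p,(.55,0,.08))).astype(int)
    out.append(cv2.resize(p["img"][y-50:y+50,x-40:x+40,::-1],None,fx=5,fy=5,interpolation=cv2.INTER_CUBIC))
    for t in("bar","bar_socket","lever"):
        for r in robot.search_frame(t,p)[:3]: print(n,t,round(r["score"],2),np.round(r["centre"],3))
cv2.imwrite("pics/c2.png",np.hstack(out))
E
```

```text
[0.49100415 0.01664116 0.11552637] [ 3.14134279e+00  4.35756555e-04 -5.40241852e-01]
top bar 0.64 [ 0.594 -0.039  0.133]
top bar 0.61 [0.412 0.189 0.015]
top bar_socket 0.63 [0.41  0.19  0.019]
top bar_socket 0.45 [ 0.59  -0.039  0.134]
side bar 0.69 [ 0.558 -0.034  0.136]
side bar 0.51 [0.363 0.145 0.019]
side bar_socket 0.79 [ 0.562 -0.032  0.136]
side bar_socket 0.7 [0.357 0.144 0.018]
```

View pics/c2.png

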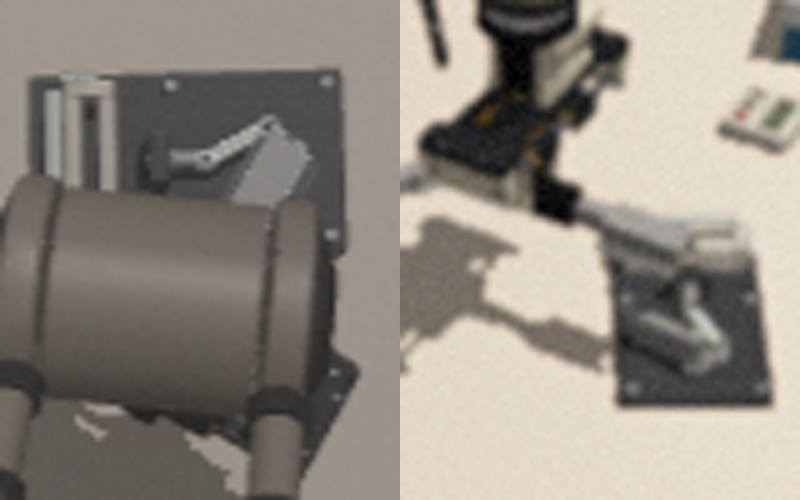

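Top crop shows the socket hovering over the lever, its roof end corners at (267,128) and (312,158). The side crop shows the lever from (625,325) to the pivot at (705,360), with the bar level above the clamp. I'll check the alignment numerically.

```bash
python3 - <<'E'
from h import *
P={n:robot.read_camera(n) for n in("top","side")}
p=P["top"]; o=np.round(proj(p,(.55,0,.08))).astype(int)-[40,50]
q=P["side"]; o2=np.round(proj(q,(.55,0,.08))).astype(int)-[40,50]
px=lambda c:o+np.array(c)/5-.4
print("end L,R",ray(p,px((267,128)),.136),ray(p,px((312,158)),.136))
print("side pivot/tip",[np.round(ray(q,o2+np.array([c[0]-400,c[1]])/5-.4,z),4) for c,z in(((705,352),.046),((705,360),.046),((630,318),.042),((625,325),.034))])
yaw=-.54;X=np.array([.491,.0166])
def cr(pp,oo,X): return np.round((proj(pp,X)-oo+.4)*5)
for a,b in((.136,0),(.136,.013),(.136,-.013),(.07,0)):
    print(a,b,cr(p,o,(X[0]+a*np.cos(yaw)-b*np.sin(yaw),X[1]+a*np.sin(yaw)+b*np.cos(yaw),.136)))
for ang in(147,149,151):
  for pv in((.618,-.060),(.621,-.062)):
    a=np.radians(ang);print(ang,pv,"pivot",cr(q,o2,(*pv,.046)),"tip",cr(q,o2,(pv[0]+.072*np.cos(a),pv[1]+.072*np.sin(a),.042)))
E
```

```text
end L,R [ 0.61548284 -0.03962065  0.136     ] [ 0.59735261 -0.06493499  0.136     ]
side pivot/tip [array([ 0.6249, -0.0793,  0.046 ]), array([ 0.6243, -0.088 ,  0.046 ]), array([ 0.5703, -0.0365,  0.042 ]), array([ 0.5667, -0.0358,  0.034 ])]
0.136 0 [291. 141.]
0.136 0.013 [271. 130.]
0.136 -0.013 [311. 152.]
0.07 0 [235. 240.]
147 (0.618, -0.06) pivot [294. 335.] tip [213. 304.]
147 (0.621, -0.062) pivot [298. 336.] tip [217. 306.]
149 (0.618, -0.06) pivot [294. 335.] tip [211. 306.]
149 (0.621, -0.062) pivot [298. 336.] tip [215. 308.]
151 (0.618, -0.06) pivot [294. 335.] tip [210. 308.]
151 (0.621, -0.062) pivot [298. 336.] tip [214. 310.]
```

```bash
python3 - <<'E'
from h import *
P={n:robot.read_camera(n) for n in("top","side")}
out=[]
for n in P:
    p=P[n]; im=cv2.resize(cv2.imread(f"pics/{n}1.png"),(512,384),interpolation=cv2.INTER_AREA)
    o=np.round(proj(p,(.60,-.05,.03))).astype(int)-[20,20]
    im=cv2.resize(im[o[1]:o[1]+40,o[0]:o[0]+40],None,fx=10,fy=10,interpolation=cv2.INTER_CUBIC)
    for pv,ang,col in(((.618,-.060),149,(0,0,255)),):
        a=np.radians(ang)
        for r,z in((0,.046),(.045,.046),(.072,.046),(0,.01)):
            u=(proj(p,(pv[0]+r*np.cos(a),pv[1]+r*np.sin(a),z))-o+.5)*10
            cv2.circle(im,tuple(int(v) for v in u),4,col if z>.02 else (0,255,0),-1)
    out.append(im)
cv2.imwrite("pics/c3.png",np.hstack(out))
E
```

```text
(no output)
```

View pics/c3.png

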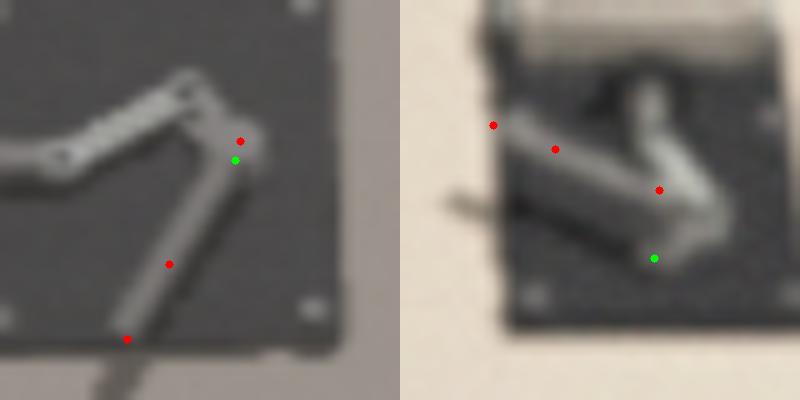

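The red model points lie on the lever in both views, within about 3 mm. The bar is aligned, so I'll lower it.

Emit:
apply_moves(
  motion="0 -0.2 -0.15 0 0 0 0; 0 0 0 3 0 0 0; 0 0 0 2 0 0 0; 0 0 0 1 0 0 0; 0 0 0 1 0 0 0; 0 0 0 0.5 0 0 0; 0 0 0 0.5 0 0 0; 0 0 0 0 0 0 0",
)

```text
time: 8.07
tool_pos: [0.4902, 0.0189, 0.0356]
tool_rot: [3.141, 0.0, -0.543]
contact_force: [-0.4, 0.2, -2.3]
opening: 0.0218
grip_force: 50.0
```

Emit:
apply_moves(
  motion="0 0 0 0.2 0 0 0; 0 0 0 0.1 0 0 0; 0 0 0 0 0 0 0",
)

```text
time: 8.45
tool_pos: [0.4903, 0.019, 0.0327]
tool_rot: [3.142, -0.0, -0.543]
contact_force: [-0.9, -0.3, -1.8]
opening: 0.0216
grip_force: 50.0
```

```bash
python3 - <<'E'
from h import *
P={n:robot.read_camera(n) for n in("top","side")}
out=[]
for n in P:
    p=P[n]; o=np.round(proj(p,(.58,-.04,.03))).astype(int)-[30,30]
    out.append(cv2.resize(p["img"][o[1]:o[1]+60,o[0]:o[0]+60,::-1],None,fx=6.6,fy=6.6,interpolation=cv2.INTER_CUBIC))
cv2.imwrite("pics/c4.png",np.hstack(out))
E
```

```text
(no output)
```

View pics/c4.png

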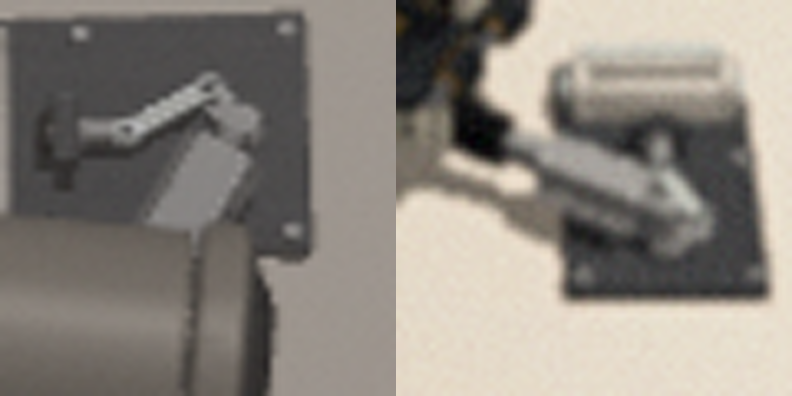

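The trough is over the lever in both views: the socket roof end at (228,143) lies in line with the post at (237,122). I'll swing it now in 0.1 rad steps about the pivot.

Emit:
apply_moves(
  motion="0 0.075 1.51 0 0 0 -0.1; 0 0.075 1.51 0 0 0 -0.1; 0 0.075 1.51 0 0 0 -0.1; 0 0.075 1.51 0 0 0 -0.1; 0 0 0 0 0 0 0",
  force=60,
)

```text
time: 9.18
tool_pos: [0.4717, -0.036, 0.0331]
tool_rot: [-3.139, -0.003, -0.141]
contact_force: [8.1, 17.2, -3.4]
opening: 0.0217
grip_force: 60.8
```

Emit:
apply_moves(
  motion="0 0.075 1.51 0 0 0 -0.1; 0 0.075 1.51 0 0 0 -0.1; 0 0.075 1.51 0 0 0 -0.1; 0 0.075 1.51 0 0 0 -0.1; 0 0.075 1.51 0 0 0 -0.1; 0 0.075 1.51 0 0 0 -0.1; 0 0 0 0 0 0 0",
)

```text
time: 10.05
tool_pos: [0.4835, -0.1251, 0.0326]
tool_rot: [-3.14, 0.001, 0.459]
contact_force: [-0.8, 3.3, -1.3]
opening: 0.0221
grip_force: 60.0
```

Emit:
apply_moves(
  motion="0 0.03 0.75 0 0 0 -0.05; 0 0.03 0.75 0 0 0 -0.05; 0 0.03 0.75 0 0 0 -0.05; 0 0 0 0 0 0 0; 0 0 0 0 0 0 0",
)

```text
time: 10.68
tool_pos: [0.4954, -0.1449, 0.0327]
tool_rot: [-3.141, 0.0, 0.606]
contact_force: [0.8, -0.5, -2.2]
opening: 0.0217
grip_force: 60.0
```

```bash
python3 - <<'E'
from h import *
P={n:robot.read_camera(n) for n in("top","side")}
out=[]
for n in P:
    p=P[n]; o=np.round(proj(p,(.58,-.07,.03))).astype(int)-[30,30]
    im=cv2.resize(p["img"][o[1]:o[1]+60,o[0]:o[0]+60,::-1],None,fx=6.6,fy=6.6,interpolation=cv2.INTER_CUBIC)
    for l in(0,.96,1.13):
        a=np.radians(149)+l
        for r in(0,.072):
            u=(proj(p,(.62+r*np.cos(a),-.0585+r*np.sin(a),.046))-o+.5)*6.6; cv2.circle(im,tuple(int(v) for v in u),3,(0,0,255),-1)
    out.append(im)
cv2.imwrite("pics/c5.png",np.hstack(out))
E
```

```text
(no output)
```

View pics/c5.png

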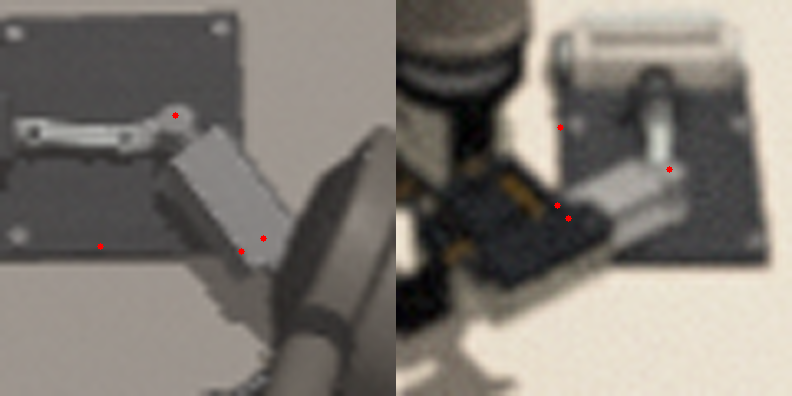

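The toggle links lie straight and the contact force is near zero, so the lever has snapped over. I'll lift straight up and move aside.

Emit:
apply_moves(
  motion="0 0 0 -1 0 0 0; 0 0 0 -2 0 0 0; 0 0 0 -3 0 0 0; 0 0 0 -3 0 0 0; 0 -0.1 4.2 0 0 0 0.165; 0 -0.1 4.2 0 0 0 0.165; 0 -0.1 4.2 0 0 0 0.165; 0 0 0 0 0 0 0.165; 0 0 0 0 0 0 0; 0 0 0 0 0 0 0",
)

```text
time: 12.02
tool_pos: [0.5462, -0.2587, 0.1231]
tool_rot: [-3.142, 0.0, -0.05]
contact_force: [0.2, -0.3, -2.0]
opening: 0.0215
grip_force: 60.0
```

```bash
python3 - <<'E'
from h import *
P={n:robot.read_camera(n) for n in("top","side")}
out=[]
for n in P:
    p=P[n]; o=np.round(proj(p,(.58,-.15,.03))).astype(int)-[45,45]
    im=cv2.resize(p["img"][o[1]:o[1]+90,o[0]:o[0]+90,::-1],None,fx=4.4,fy=4.4,interpolation=cv2.INTER_CUBIC)
    for l in(.96,1.13):
        a=np.radians(149)+l
        for r in(0,.072):
            u=(proj(p,(.62+r*np.cos(a),-.0585+r*np.sin(a),.046))-o+.5)*4.4; cv2.circle(im,tuple(int(v) for v in u),2,(0,0,255),-1)
    out.append(im)
cv2.imwrite("pics/c6.png",np.hstack(out))
E
```

```text
(no output)
```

View pics/c6.png

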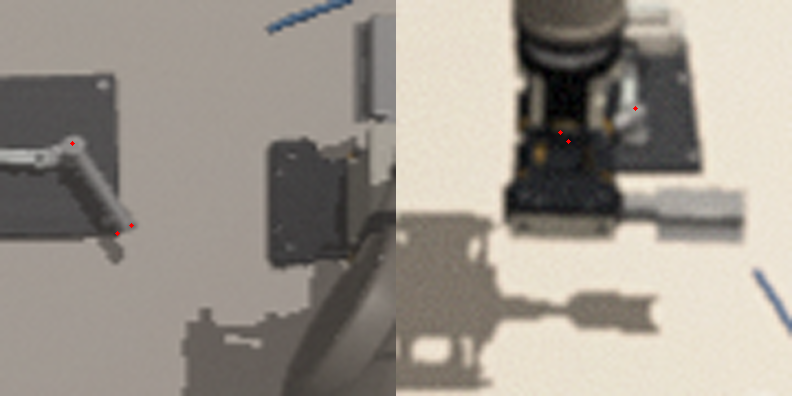

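The lever rests at the locked-stop marker, tip at (130,226) in the top crop, and the bar hangs level in the gripper. I'll move it back to the bare worktop and lower it.

Emit:
apply_moves(
  motion="0 -5 1 0 0 0 0; 0 0 0 4 0 0 0; 0 0 0 4 0 0 0; 0 0 0 2 0 0 0; 0 0 0 1 0 0 0; 0 0 0 0.4 0 0 0; 0 0 0 0 0 0 0",
)

```text
time: 13.0
tool_pos: [0.4963, -0.2668, 0.0093]
tool_rot: [3.141, -0.001, -0.053]
contact_force: [-1.2, 1.0, -0.8]
opening: 0.0215
grip_force: 60.0
```

Emit:
apply_moves(
  motion="0 0 0 0.2 0 0 0; 0 0 0 0.1 0 0 0; 0 0 0 0.1 0 0 0; 0 0 0 0 0 0 0",
)

```text
time: 13.5
tool_pos: [0.4961, -0.2668, 0.0057]
tool_rot: [3.141, -0.001, -0.053]
contact_force: [-1.5, 0.2, 5.7]
opening: 0.0216
grip_force: 60.0
```

The bar is in contact with the bench (about 6 N up). I'll release and retract.

Emit:
apply_moves(
  motion="60 0 0 0 0 0 0; 60 0 0 0 0 0 0; 60 0 0 0 0 0 0; 60 0 0 0 0 0 0; 60 0 0 0 0 0 0; 60 0 0 -2 0 0 0; 60 0 0 -4 0 0 0; 60 0 0 -5 0 0 0; 60 0 0 -5 0 0 0; 60 -3 4 0 0 0 0; 60 -3 4 0 0 0 0; 60 -3 4 0 0 0 0; 60 0 0 0 0 0 0",
)

```text
time: 15.12
tool_pos: [0.3976, -0.384, 0.1647]
tool_rot: [3.141, 0.0, -0.058]
contact_force: [0.5, -0.9, -0.8]
opening: 0.0549
grip_force: 0.0
```

```bash
python3 - <<'E'
from fit import *
P={n:robot.read_camera(n) for n in("top","side")}
out=[]
for n in P:
    p=P[n]; o=np.round(proj(p,(.55,-.15,.03))).astype(int)-[45,45]
    out.append(cv2.resize(p["img"][o[1]:o[1]+90,o[0]:o[0]+90,::-1],None,fx=4.4,fy=4.4,interpolation=cv2.INTER_CUBIC))
cv2.imwrite("pics/c7.png",np.hstack(out))
for n in P:
    for r in robot.search_frame("bar",P[n])[:2]: print(n,round(r["score"],2),np.round(r["centre"],3))
E
```

```text
top 0.79 [0.39  0.173 0.016]
top 0.57 [ 0.559 -0.267  0.027]
side 0.78 [ 0.55  -0.277  0.026]
```

View pics/c7.png

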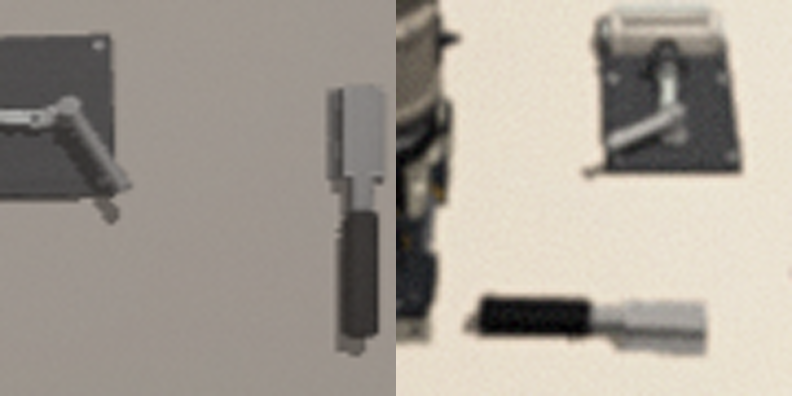

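The lever is at its locked stop and the bar lies flat on the worktop, right way up, with the gripper clear.

```bash
python3 -c "
from cell import robot
print(robot.hand_in())"
```

```text
the job is handed in; nothing more can be done
None
```

The job is handed in, with no verdict returned: the last pictures show the lever at its locked stop and the bar flat, right way up on the bare worktop, with the gripper clear at 15 s.

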